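# Pack the sampling carrier

### The job

Pack the wooden sampling carrier: nest all the steel cups upright and fully home inside one another, as a single stack standing in the black ring between the posts, and set the supplies that are on the bench near it (small white bottle, timer, culture dish, whichever are there) flat on the floor of the carrier's tray, the bottle upright. When everything is in, lay the retaining bar across the two posts, in both notches, over the stack. Leave the tape roll and the glass beaker where they are and do not knock the bottle over.

Things in the scene. Friction and masses are not known exactly. Their poses are not given: they have to be found in the camera images.
- cup_1: one of 3 or 4 like round steel cups, upright, open on top, 55 mm high, 60 g; body tapers from 54 mm across at 35 mm height to 40 mm at the foot; above it a collar 64 mm across up to the rim (grasp there); wall 2.5 mm. Origin: centre of the underside; z up. Nested, its collar rests on the lower rim: foot 20 mm above the lower cup's foot, play 2 mm. May be absent
- cup_2: one of 3 or 4 like round steel cups, upright, open on top, 55 mm high, 60 g; body tapers from 54 mm across at 35 mm height to 40 mm at the foot; above it a collar 64 mm across up to the rim (grasp there); wall 2.5 mm. Origin: centre of the underside; z up. Nested, its collar rests on the lower rim: foot 20 mm above the lower cup's foot, play 2 mm. May be absent
- cup_3: one of 3 or 4 like round steel cups, upright, open on top, 55 mm high, 60 g; body tapers from 54 mm across at 35 mm height to 40 mm at the foot; above it a collar 64 mm across up to the rim (grasp there); wall 2.5 mm. Origin: centre of the underside; z up. Nested, its collar rests on the lower rim: foot 20 mm above the lower cup's foot, play 2 mm. May be absent
- cup_4: one of 3 or 4 like round steel cups, upright, open on top, 55 mm high, 60 g; body tapers from 54 mm across at 35 mm height to 40 mm at the foot; above it a collar 64 mm across up to the rim (grasp there); wall 2.5 mm. Origin: centre of the underside; z up. Nested, its collar rests on the lower rim: foot 20 mm above the lower cup's foot, play 2 mm. May be absent
- bottle: small white plastic bottle with a white cap, 44 mm across, 92 mm high, standing upright on the bench; origin at the centre of its underside, z up. May be absent
- timer: flat white lab timer with a display and three buttons, 62 x 62 mm, 16 mm high, lying on its back; origin at the centre of its underside, z up, sides along its x and y. May be absent
- dish: closed round shallow culture dish with pale contents, 59 mm across, 13 mm high; origin at the centre of its underside, z up. May be absent
- bar: retaining bar: flat aluminium strip 222 mm long (its y), 28 mm wide (its x), 8 mm thick, with a black grip 60 mm long (y), 16 mm wide (x) in the middle of its top, from 8 to 30 mm above the underside. Lies flat on the bench, grip up, along y within 0.2 rad. Origin: centre of the underside, z up
- crate: wooden carrier fixed to the bench, yaw within 0.25 rad; base board 270 mm (x) by 220 mm (y), 8 mm thick; origin: centre of its underside. Near half (-x): supplies tray, inside 122 (x) by 208 mm (y), wall tops 33 mm above the bench. Far half (+x): stack bay, a black locating ring on the floor between two wooden posts
- stack_spot (a point): centre of the black locating ring, on the carrier's floor (8 mm above the bench); axes as the carrier. Ring 60 mm inside, 68 mm outside, 6 mm high
- tray_mid (a point): middle of the supplies tray's floor (8 mm above the bench); axes as the carrier
- bar_seat (a point): above the ring, midway between the posts, level with the notch floors (134 mm above the bench): where the laid bar's origin belongs; axes as the carrier. Posts: 170 mm clear between, each 14 mm thick (y), 52 mm wide (x), tops at 149 mm; notches 34 mm wide, 15 mm deep; the bar lies in them along the carrier's y. Four stacked cups end 12 mm below
- tape_roll: bystander: roll of beige tape lying flat, 72 mm across, 18 mm high; leave alone
- beaker: bystander: clear glass beaker, 52 mm across, 67 mm high, behind the work; leave alone
There are look-alikes about, which are no part of the job. What is shaped like the bottle but purple or yellow is not meant. Leave any yellow look-alike of the cup_4 alone.

How it is judged (in metres and radians):
On the way:
1. all cups nested in the ring and all supplies in the tray (horizontal distance between each of cup_1, cup_2, cup_3, cup_4 and stack_spot below 0.02 m and angle between each of cup_1, cup_2, cup_3, cup_4's own z axis and vertical below 0.1 rad and (z of cup_1 in the frame of stack_spot between -0.0045 and 0.0045 m or z of cup_1 in the frame of stack_spot between 0.0155 and 0.0245 m or z of cup_1 in the frame of stack_spot between 0.0355 and 0.0445 m or z of cup_1 in the frame of stack_spot between 0.0555 and 0.0645 m) and (z of cup_2 in the frame of stack_spot between -0.0045 and 0.0045 m or z of cup_2 in the frame of stack_spot between 0.0155 and 0.0245 m or z of cup_2 in the frame of stack_spot between 0.0355 and 0.0445 m or z of cup_2 in the frame of stack_spot between 0.0555 and 0.0645 m) and (z of cup_3 in the frame of stack_spot between -0.0045 and 0.0045 m or z of cup_3 in the frame of stack_spot between 0.0155 and 0.0245 m or z of cup_3 in the frame of stack_spot between 0.0355 and 0.0445 m or z of cup_3 in the frame of stack_spot between 0.0555 and 0.0645 m) and (z of cup_4 in the frame of stack_spot between -0.0045 and 0.0045 m or z of cup_4 in the frame of stack_spot between 0.0155 and 0.0245 m or z of cup_4 in the frame of stack_spot between 0.0355 and 0.0445 m or z of cup_4 in the frame of stack_spot between 0.0555 and 0.0645 m) and x of bottle in the frame of tray_mid between -0.045 and 0.045 m and y of bottle in the frame of tray_mid between -0.088 and 0.088 m and z of bottle in the frame of tray_mid below 0.02 m and angle between bottle's own z axis and vertical below 0.15 rad and x of timer in the frame of tray_mid between -0.045 and 0.045 m and y of timer in the frame of tray_mid between -0.088 and 0.088 m and z of each of timer, dish in the frame of tray_mid below 0.022 m and x of dish in the frame of tray_mid between -0.045 and 0.045 m and y of dish in the frame of tray_mid between -0.088 and 0.088 m), for 0.3 s.
At the end, for the whole second after the job is handed in: Cups present: upright, fully nested in one stack (heights within 4.5 mm of whole nesting steps), within 20 mm of the ring's centre. Supplies present: on the tray floor, centres 16 mm or more inside the walls, bottle upright. Bar level in both notches, centred within 9 mm (x), 13 mm (y). All at rest (all of step 1 and x of bar in the frame of bar_seat between -0.009 and 0.009 m and y of bar in the frame of bar_seat between -0.013 and 0.013 m and z of bar in the frame of bar_seat between -0.004 and 0.004 m and angle between bar's own z axis and vertical below 0.06 rad and angle between the y axis of bar and the y axis of crate, either way round below 0.12 rad and linear speed of each of cup_1, cup_2, cup_3, cup_4, bottle, timer, dish, bar below 0.03 m/s); the robot touches nothing.
It fails at once if the tape roll or the glass beaker is shoved more than 4 cm (distance of any of tape_roll, beaker from where it was at the start of the episode above 0.04 m).
It fails at once if the bottle is knocked over (angle between bottle's own z axis and vertical above 0.8 rad).
Of cup_1, cup_2, cup_3, cup_4 only 3 to 4 are there at a start; the rules pass over those that are not, and their reading is None.
Of bottle, timer, dish only 2 to 3 are there at a start; the rules pass over those that are not, and their reading is None.
At some moment in a run one of cup_1, cup_2, cup_3, cup_4, timer, dish may be knocked a few centimetres aside while the robot is not near it.
It also fails if it takes over 208 s, if anything falls off the work surface, if the arm or the gripper's body presses on something with over 40 N, if the wrist force passes 120 N, or if a joint passes its speed limit or range.

### The arm

A 6-joint arm with a two-finger parallel gripper is mounted at the origin on a cart in front of the work surface, level with it; the furniture and walls round the work are solid. World frame = base frame: x ahead of the robot, y to its left, z up, the work surface at z = 0. Lengths are in mm, angles in rad, forces in N, time in s.
With the tool pointing down it reaches from about 275 to 1000 mm from the base axis. Payload 8.4 kg.
Tool frame: the origin (TCP) lies on the centre line of the jaws, within the pads' length; the fingertips stand 17 mm ahead of it and the grasp point (between the pads) lies 2 mm behind it; z points along the fingers, y is the line along which they close (so a half turn about z gives the same grasp; the last joint's range is limited). The gripper opens to 85 mm and grips with 20 to 120 N. Pads are 22 mm wide; open, the fingers measure 114 mm over their backs; the gripper's body (76 mm by 85 mm) begins 54 mm behind the grasp point. The pads swing forward as they close: fully open they stand 13 mm farther back than shut.
Start: joints at [1.187, 0.353, 1.633, -0, 1.155, -0.002], TCP at [232.868, 580, 248.281] pointing down, gripper open.
Joint ranges: [-2.63, 2.63], [-0.92, 2.1], [0.06, 2.66], [-1.3, 4.44], [0, 2.69], [-3.02, 3.02]. Speed limits (rad/s): [2.22, 2.22, 2.79, 3.14, 3.14, 3.14].

### API

Orientations are given as [roll, pitch, yaw] about the fixed x, y, z axes, in that order (R = Rz(yaw) Ry(pitch) Rx(roll)).
In Python, from rig import r, eyes gives the robot as it stands. The module is installed in compiled form; this text tells all that it offers.
- The arm moves only by the shell command python3 -m inch 'ROWS' [FORCE]. ROWS is JSON, a list of rows, each a list of 7 numbers: the shift along the tool's x, y, z in m, then the turn, a rotation vector about the tool's x, y, z in degrees, then the closure, from -1 (fully open) to 1 (shut). In form: [[x, y, z, rx, ry, rz, gripper], ...]. A call has 1 to 8 rows; each row shifts and turns the commanded pose from where the row before left it, along the tool's axes as they then stand; what a row does not reach is not made up. A row lasts 1/10 s, in which the tool goes at most 50 mm and 8.59 degrees, less where a joint would pass 70% of its speed; a pose out of reach is approached as far as the arm can. A call with a gripper value outside its range is refused whole. The fingers move at their own pace and stop on an object; FORCE is the grip in N (left out, the last holds). Time passes only in rows, so rows that do not move let the fingers close. It gives the time, the measured TCP pose, the force, the opening and the grip force at its end, in the units of the state.
- r.sense(): the state, without advancing time (a new reading comes with each control period).
- eyes.grab_frame(name): name is "scene" or "side" or "wrist"; returns a dict with "img" (400x640x3 uint8, blue, green, red), "fx", "fy", "cx", "cy" (pixels), "R" (3x3) and "t" (3): a world point X has camera coordinates R X + t; the wrist camera has in their place "hand_eye" (4x4, takes a point from camera to tool coordinates, whose origin is the TCP and whose axes are the flange's). Camera axes: x right, y down, z forward; pixel columns grow to the right and rows downward; lengths in mm; the calibration is good to about 2 mm. The wrist camera is an equidistant fisheye: a pixel r from the principal point sees the ray r / f radians off the axis. A picture is of the moment at which its call begins: read the wrist's pose just before it. There is no depth.
- r.sign_off(): hands the job in; it is judged then, once.
The state is a dict: "clock": time; "qpos": joint angles; "qvel": joint speeds; "joint_efforts": joint torques, N m; "eef_pos": TCP position; "tcp_rot": TCP orientation; "contact_force": force on the tool from outside, world axes, zero at the start; "wrist_torque": the same for the moment, N m; "opening": opening from 0.0 (shut) to 1.0 (fully open); "grasp_force": force on a finger pad.
Only numpy, scipy, OpenCV 4.12 (cv2) and the standard library are available. Lean on these libraries where they do the work, as an engineer would, in place of code of your own. Each camera call takes 0.05 s, during which the arm holds its last target. There are 200 camera calls.

## Working session

There is one attempt and no reset: what is moved stays moved. The work goes in short steps, Python scripts to look and compute and a shell command to move; the robot and the scene stay as the last step left them, time stands still between calls to the robot, and variables do not carry over. Pictures are saved under pics/ and viewed, at most 14 in all, crops included, and the job is handed in when it is done.

```bash
mkdir -p pics; ls
python3 - <<'E'
from rig import r,eyes
import cv2,numpy as np
s=r.sense();print({k:np.round(v,3).tolist() for k,v in s.items()})
for n in ("scene","side","wrist"):
    f=eyes.grab_frame(n);cv2.imwrite(f"pics/{n}0.png",f["img"]);print(n,{k:np.round(v,3).tolist() for k,v in f.items() if k!="img"})
E
```

```text
pics
{'clock': 0.0, 'qpos': [1.187, 0.354, 1.634, 0.0, 1.155, -0.002], 'qvel': [0.0, 0.001, 0.001, 0.001, 0.0, 0.0], 'joint_efforts': [-0.002, -60.521, -34.208, -0.0, 0.009, 0.0], 'eef_pos': [232.691, 579.599, 247.583], 'tcp_rot': [-3.14, -0.0, 2.76], 'contact_force': [0.149, 0.536, 0.301], 'wrist_torque': [-0.032, -0.006, -0.007], 'grasp_force': 0.0, 'opening': 1.001}
scene {'fx': 371.283, 'fy': 371.283, 'cx': 319.171, 'cy': 204.112, 'R': [[0.718, -0.695, 0.01], [-0.497, -0.523, -0.693], [0.487, 0.493, -0.721]], 't': [-266.769, 460.207, 708.328]}
side {'fx': 464.813, 'fy': 464.813, 'cx': 310.008, 'cy': 200.641, 'R': [[0.929, -0.371, 0.001], [-0.192, -0.484, -0.854], [0.317, 0.792, -0.521]], 't': [-454.383, 274.464, 1159.88]}
wrist {'fx': 309.707, 'fy': 309.707, 'cx': 317.065, 'cy': 204.186, 'hand_eye': [[0.0, -0.955, -0.296, 76.154], [1.0, 0.001, -0.0, 0.307], [0.0, -0.296, 0.955, -125.456], [0.0, 0.0, 0.0, 1.0]]}
```

View pics/scene0.png

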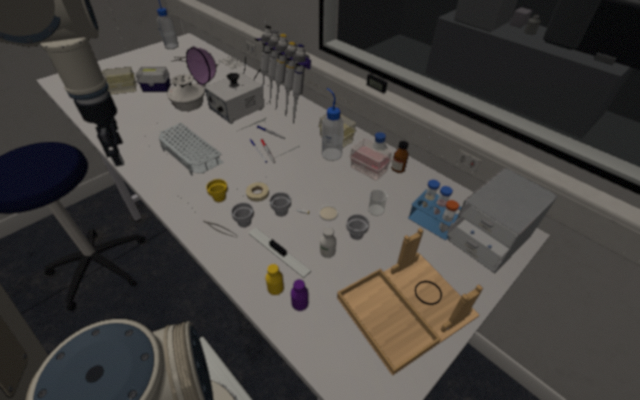

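View pics/side0.png

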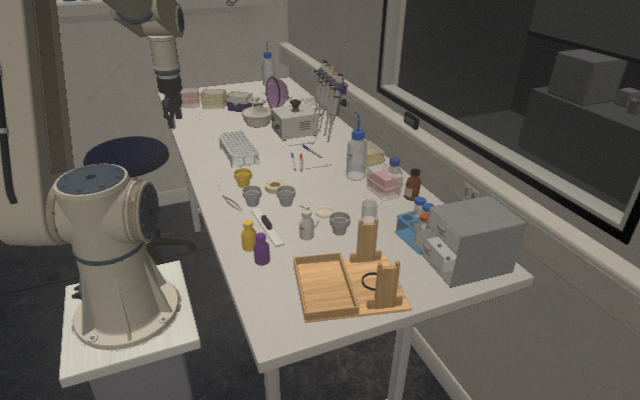

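```bash
cat > h.py <<'E'
import numpy as np,cv2
from rig import r,eyes
from scipy.spatial.transform import Rotation as Ro
def ray(f,u,v,s=None):
    if "R" in f:
        d=f["R"].T@np.array([(u-f["cx"])/f["fx"],(v-f["cy"])/f["fy"],1]);return -f["R"].T@f["t"],d
    a=np.array([u-f["cx"],v-f["cy"]]);q=np.linalg.norm(a)+1e-9;th=q/f["fx"]
    d=np.r_[a/q*np.sin(th),np.cos(th)];H=f["hand_eye"];R=Ro.from_euler("xyz",s["tcp_rot"]).as_matrix()
    return R@H[:3,3]+s["eef_pos"],R@H[:3,:3]@d
def onz(f,u,v,z,s=None):
    o,d=ray(f,u,v,s);return (o+d*(z-o[2])/d[2]).round(1)
def proj(f,X,s):
    R=Ro.from_euler("xyz",s["tcp_rot"]).as_matrix();H=f["hand_eye"]
    c=H[:3,:3].T@(R.T@(np.array(X)-s["eef_pos"])-H[:3,3]);q=np.hypot(c[0],c[1]);th=np.arctan2(q,c[2])
    return np.array([f["cx"],f["cy"]])+f["fx"]*th*c[:2]/q
def ray2(a,b):
    (o,d),(p,e)=a,b;d=d/np.linalg.norm(d);e=e/np.linalg.norm(e)
    t=np.linalg.lstsq(np.c_[d,-e],p-o,rcond=None)[0];return ((o+d*t[0]+p+e*t[1])/2).round(1),np.linalg.norm(o+d*t[0]-p-e*t[1]).round(1)
def delta(target,yaw,s=None):
    """shift in tool axes (mm) and rz (deg) to reach world target with tool-y axis... yaw of tool frame, pointing down"""
    s=s or r.sense();R=Ro.from_euler("xyz",s["tcp_rot"]);T=Ro.from_euler("xyz",[np.pi,0,yaw])
    return R.inv().apply(np.array(target)-s["eef_pos"]).round(1),np.degrees((R.inv()*T).as_rotvec()).round(1)
E
python3 - <<'E'
from h import *
f=eyes.grab_frame("scene")
for n,u,v,z in [("cupA",242,211,55),("cupB",281,200,55),("cupC",358,223,55),("ycup",217,185,55),("bottle",328,250,5),("dish",327,213,13),("ring",428,293,8),("grip",278,247,30),("b1",250,231,8),("b2",308,272,8),("yb",274,290,0),("pb",299,305,0),("beaker",376,210,0),("tape",257,190,18),("thing",303,211,0)]: print(n,onz(f,u,v,z))
c=f["img"][165:365,170:500];c=cv2.convertScaleAbs(c,alpha=1.5,beta=20);cv2.imwrite("pics/c1.png",cv2.resize(c,None,fx=2.4,fy=2.4,interpolation=cv2.INTER_CUBIC))
E
```

```text
cupA [422.1 368.8  55. ]
cupB [530.6 326.2  55. ]
cupC [627.7 110.9  55. ]
ycup [430.8 509.1  55. ]
bottle [529.3 128.2   5. ]
dish [619.8 223.2  13. ]
ring [ 614.8 -141.3    8. ]
grip [425.2 215.5  30. ]
b1 [413.4 329.1   8. ]
b2 [439.3 112.4   8. ]
yb [343.7 136.4   0. ]
pb [361.6  61.4   0. ]
beaker [746.3 136.7   0. ]
tape [526.  441.5  18. ]
thing [581.2 287.8   0. ]
```

View pics/c1.png

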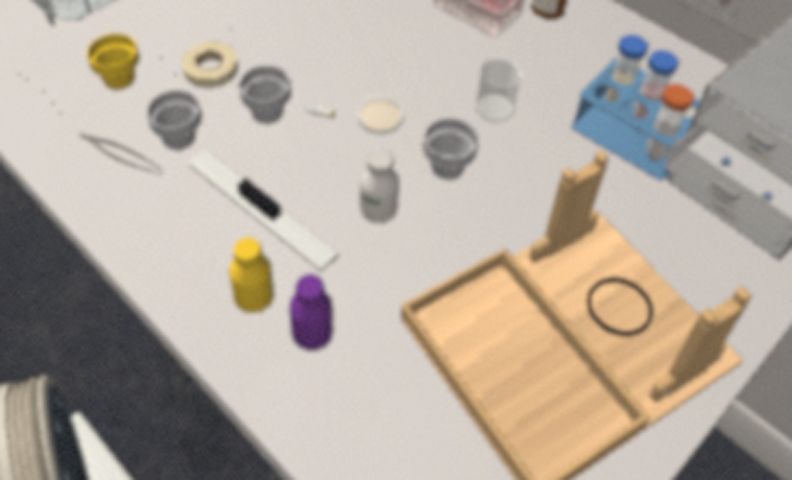

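Picture: steel cups at scene px (242,215), (281,204), (357,227); the yellow cup at (217,190) is a decoy. White bottle at (328,242); the yellow (274,280) and purple (299,295) ones are decoys. Dish at (327,214), bar grip at (278,247), ring at (428,293). No timer visible. The crop confirms the choice: grey cups, white bottle.

```bash
python3 -m inch '[[-0.042,-0.021,-0.0065,0,0,0,-1],[-0.042,-0.021,-0.0065,0,0,0,-1],[-0.042,-0.021,-0.0065,0,0,0,-1],[-0.042,-0.021,-0.0065,0,0,0,-1],[-0.042,-0.021,-0.0065,0,0,0,-1],[-0.042,-0.021,-0.0065,0,0,0,-1],[-0.042,-0.021,-0.0065,0,0,0,-1],[-0.042,-0.021,-0.0065,0,0,0,-1]]' && python3 -m inch '[[0,0,0,0,0,8.5,-1],[0,0,0,0,0,8.5,-1],[0,0,0,0,0,8.5,-1],[0,0,0,0,0,8.5,-1],[0,0,0,0,0,8.5,-1],[0,0,0,0,0,8.5,-1],[0,0,0,0,0,8.5,-1],[0,0,0,0,0,8.5,-1]]' && python3 -m inch '[[0,0,0,0,0,0,-1],[0,0,0,0,0,0,-1]]'
python3 - <<'E'
from h import *
s=r.sense();f=eyes.grab_frame("wrist");cv2.imwrite("pics/w1.png",cv2.convertScaleAbs(f["img"],alpha=1.4,beta=15));print(s["eef_pos"],s["tcp_rot"])
E
```

```text
clock: 1.0
eef_pos: [483.0, 297.2, 300.6]
tcp_rot: [3.141, 0.0, 2.76]
contact_force: [1.0, 0.1, 0.5]
opening: 0.999
grasp_force: 0.0
clock: 1.8
eef_pos: [482.0, 298.8, 300.1]
tcp_rot: [-3.141, 0.0, 1.567]
contact_force: [1.2, -0.0, -0.3]
opening: 0.998
grasp_force: 0.0
clock: 2.0
eef_pos: [482.0, 298.9, 300.2]
tcp_rot: [-3.141, 0.0, 1.577]
contact_force: [-0.0, 0.3, -0.3]
opening: 0.995
grasp_force: 0.0
[482.02230498 298.86525084 300.19840727] [-3.14144860e+00  1.19755562e-04  1.57747096e+00]
```

View pics/w1.png

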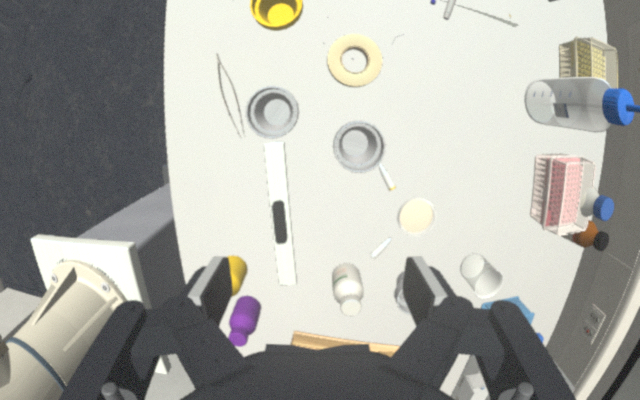

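Wrist view: cup rims at (273,112) and (358,146), dish (416,216), bar grip (280,222), with its ends near (275,143) and (287,284). The bottle is at (347,285), and cup C is partly hidden at (405,292). Next I'll view the crate.

```bash
python3 - <<'E'
from h import *
s=r.sense();f=eyes.grab_frame("wrist")
for n,u,v,z in [("A",273,112,55),("B",358,146,55),("dish",416,216,13),("grip",280,222,30),("b1",275,143,8),("b2",287,284,8),("tape",354,60,18)]: print(n,onz(f,u,v,z,s))
E
python3 -m inch '[[-0.048,0.006,0,0,0,0,-1],[-0.048,0.006,0,0,0,0,-1],[-0.048,0.006,0,0,0,0,-1],[-0.048,0.006,0,0,0,0,-1],[-0.048,0.006,0,0,0,0,-1],[-0.048,0.006,0,0,0,0,-1],[-0.048,0.006,0,0,0,0,-1],[-0.048,0.006,0,0,0,0,-1]]' && python3 -m inch '[[-0.045,0.003,0,0,0,0,-1],[-0.045,0.003,0,0,0,0,-1],[-0.045,0.003,0,0,0,0,-1],[0,0,0,0,0,0,-1],[0,0,0,0,0,0,-1]]'
python3 - <<'E'
from h import *
s=r.sense();f=eyes.grab_frame("wrist");cv2.imwrite("pics/w2.png",cv2.convertScaleAbs(f["img"],alpha=1.4,beta=15));print(s["eef_pos"],s["tcp_rot"])
E
```

```text
A [428.8 374.1  55. ]
B [530.7 333.6  55. ]
dish [626.9 229.8  13. ]
grip [431.3 226.2  30. ]
b1 [424.4 331.7   8. ]
b2 [435.4 113.    8. ]
tape [528.4 443.9  18. ]
clock: 2.9
eef_pos: [530.9, -87.0, 300.5]
tcp_rot: [3.141, 0.0, 1.576]
contact_force: [0.5, 0.7, -0.6]
opening: 1.003
grasp_force: 0.0
clock: 3.4
eef_pos: [539.9, -220.8, 299.9]
tcp_rot: [-3.141, -0.001, 1.572]
contact_force: [-0.6, 0.3, -0.7]
opening: 0.998
grasp_force: 0.0
[ 539.93328256 -220.79688051  299.94674645] [-3.14109755e+00 -5.37805667e-04  1.57249117e+00]
```

View pics/w2.png

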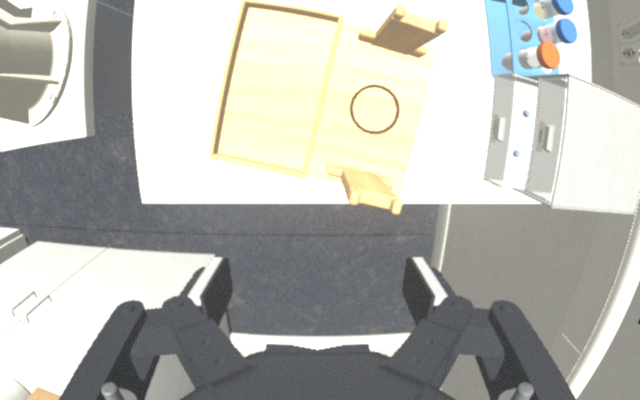

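The crate view shows the ring at (375,109), and tray corners near (247,4), (341,18), (216,158) and (307,173). Post tops are near (422,20) and (374,205).

Run:
```python
from h import *
s=r.sense();f=eyes.grab_frame("wrist");im=f["img"]
g=im.max(2);m=np.zeros_like(g);m[75:145,335:415]=(g[75:145,335:415]<60)*255
ps=np.argwhere(m)[:,::-1];print(len(ps))
P=np.array([onz(f,u,v,11,s) for u,v in ps])[:,:2]
c=cv2.minEnclosingCircle(P.astype(np.float32));e=cv2.fitEllipse(P.astype(np.float32));print("ring",c,P.mean(0),e)
for n,u,v,z in [("TL",247,4,33),("TR",341,18,33),("BL",216,158,33),("BR",307,173,33),("p1a",398,10,149),("p1b",444,24,149),("p2a",352,205,149),("p2b",399,212,149)]: print(n,onz(f,u,v,z,s))
w=cv2.cvtColor(im,cv2.COLOR_BGR2HSV);wm=cv2.inRange(w,(8,70,60),(25,255,255))
c=im[0:220,200:460];cv2.imwrite("pics/w3.png",cv2.resize(c,None,fx=2.7,fy=2.7,interpolation=cv2.INTER_CUBIC))
```

```text
0Traceback (most recent call last):
  File "<stdin>", line 5, in <module>
IndexError: too many indices for array: array is 1-dimensional, but 2 were indexed
```

Run:
```python
from h import *
s=r.sense();f=eyes.grab_frame("wrist");im=f["img"]
g=im.max(2)
print(g[105:113:2,342:356])
t=110
m=np.zeros_like(g);m[75:145,340:412]=(g[75:145,340:412]<t)*255
n,l,st,_=cv2.connectedComponentsWithStats(m);k=1+st[1:,4].argmax();ps=np.argwhere(l==k)[:,::-1];print(len(ps))
P=np.array([onz(f,u,v,12,s) for u,v in ps])[:,:2]
print("ring",cv2.minEnclosingCircle(P.astype(np.float32)),P.mean(0),cv2.fitEllipse(P.astype(np.float32)))
for n,u,v,z in [("TL",247,4,33),("TR",341,18,33),("BL",216,158,33),("BR",307,173,33),("p1a",398,10,149),("p1b",444,24,149),("p2a",352,205,149),("p2b",399,212,149)]: print(n,onz(f,u,v,z,s))
c=cv2.convertScaleAbs(im[0:220,200:460],alpha=1.3);cv2.imwrite("pics/w3.png",cv2.resize(c,None,fx=2.7,fy=2.7,interpolation=cv2.INTER_CUBIC))
```

```text
[[230 231 229 230 229 229 228 210 164 113 109 167 217 228]
 [232 232 232 232 230 232 225 192 133  99 137 199 223 230]
 [232 234 233 234 234 234 228 193 129 100 149 218 230 231]
 [232 233 233 233 234 234 229 198 131  96 141 216 232 234]]
75
ring ((623.949951171875, -140.10000610351562), 30.629863739013672) [ 639.22266667 -140.35733333] ((615.6236572265625, -140.04220581054688), (63.18439483642578, 63.408145904541016), 22.351852416992188)
TL [449.2   2.7  33. ]
TR [568.7 -20.7  33. ]
BL [ 405.7 -201.3   33. ]
BR [ 526.6 -222.6   33. ]
p1a [612.  -44.9 149. ]
p1b [657.  -52.9 149. ]
p2a [ 572.5 -229.5  149. ]
p2b [ 618.8 -236.4  149. ]
```

View pics/w3.png

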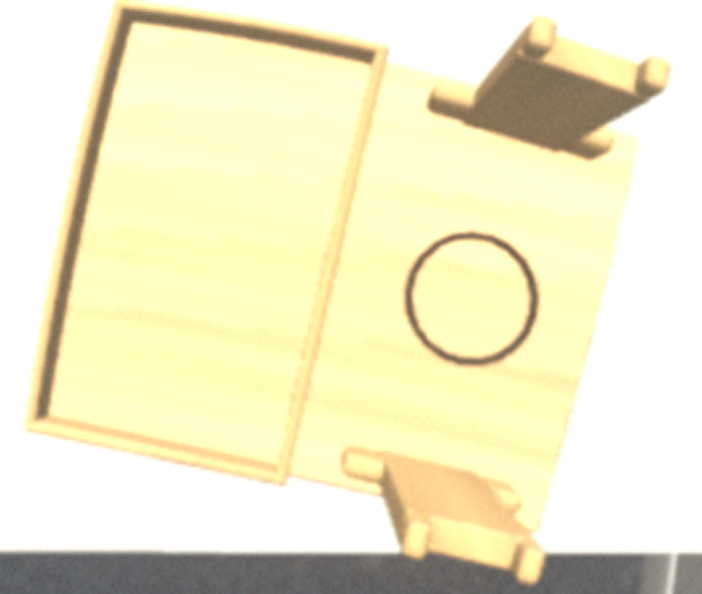

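Crop confirms the ring at about (615.4,-140.3) and crate yaw about -0.208. The two posts' notches line up with the ring centre. I'll go to cup C first.

```bash
cat > m.py <<'E'
from h import *
import sys
def look(x,y,z,rad,kind):
    """blob near world (x,y,z): centre (mm), circle radius"""
    s=r.sense();f=eyes.grab_frame("wrist");im=f["img"];u,v=proj(f,[x,y,z],s)
    w=cv2.cvtColor(im,cv2.COLOR_BGR2HSV)
    bench=np.median(im[im.min(2)>130].reshape(-1,3),axis=0)
    d=np.abs(im.astype(float)-bench).max(2)
    m=(d>18).astype(np.uint8)*255
    if kind=="dish": m=((im[...,2].astype(int)-im[...,0])>12).astype(np.uint8)*255
    if kind=="bar": m=(im.max(2)<70).astype(np.uint8)*255
    if kind=="cup": m=((im.max(2)<165)&(w[...,1]<60)).astype(np.uint8)*255
    if kind!="bar":
        pr=np.linalg.norm(proj(f,[x+rad,y,z],s)-[u,v]);c=np.zeros_like(m);cv2.circle(c,(int(u),int(v)),int(pr*1.5),255,-1);m&=c
    m=cv2.morphologyEx(m,cv2.MORPH_OPEN,np.ones((3,3)))
    cs,_=cv2.findContours(m,cv2.RETR_EXTERNAL,cv2.CHAIN_APPROX_NONE)
    cs=[c for c in cs if cv2.contourArea(c)>40]
    c=min(cs,key=lambda c:np.hypot(*(c[:,0].mean(0)-[u,v])));
    P=np.array([onz(f,a,b,z,s)[:2] for a,b in c[:,0]]).astype(np.float32)
    k=cv2.minEnclosingCircle(P);e=cv2.fitEllipse(P);mr=cv2.minAreaRect(P)
    print("px",np.round([u,v]),"blob",c[:,0].mean(0).round(),"circle",np.round(k[0],1),round(k[1],1),"ell",np.round(e[0],1),np.round(e[1],1),"rect",[np.round(q,1) for q in mr])
    cv2.drawContours(im,[c],-1,(0,0,255),1);cv2.imwrite("pics/look.png",im)
    return e[0],s
if __name__=="__main__":
    a=[float(q) for q in sys.argv[1:5]];e,s=look(*a,sys.argv[5])
    print("tcp",np.round(s["eef_pos"],1),"rot",np.round(s["tcp_rot"],3),"tool delta to (e0,e1)",delta([e[0],e[1],s["eef_pos"][2]],1.5708,s))
E
python3 -m inch '[[0.0415,0.011,0.0125,0,0,0,-1],[0.0415,0.011,0.0125,0,0,0,-1],[0.0415,0.011,0.0125,0,0,0,-1],[0.0415,0.011,0.0125,0,0,0,-1],[0.0415,0.011,0.0125,0,0,0,-1],[0.0415,0.011,0.0125,0,0,0,-1],[0.0415,0.011,0.0125,0,0,0,-1],[0.0415,0.011,0.0125,0,0,0,-1]]' && python3 -m inch '[[0,0,0,0,0,0,-1],[0,0,0,0,0,0,-1]]' 30; python3 m.py 628 112 55 32 cup
```

```text
clock: 4.35
eef_pos: [627.1, 115.6, 200.1]
tcp_rot: [3.141, -0.0, 1.576]
contact_force: [-0.5, -1.0, -0.1]
opening: 1.0
grasp_force: 0.0
clock: 4.55
eef_pos: [626.7, 114.3, 199.9]
tcp_rot: [-3.141, 0.0, 1.577]
contact_force: [0.2, 0.1, -0.7]
opening: 1.003
grasp_force: 0.0
px [319. 198.] blob [318. 198.] circle [627.2 110. ] 49.7 ell [627.1 110. ] [94.6 98.6] rect [array([627.1, 110.1]), array([94.4, 97.7]), np.float64(0.5)]
tcp [626.7 114.3 199.9] rot [-3.141  0.     1.577] tool delta to (e0,e1) (array([-4.3,  0.4,  0. ]), array([-0.1,  0. ,  0.4]))
```

View pics/look.png

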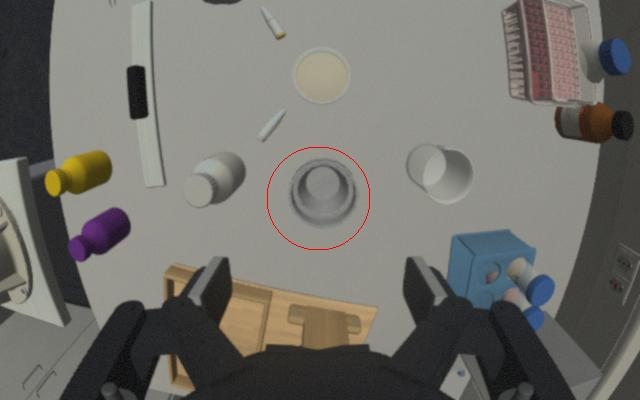

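The cup rim is at about (323,191). The mask flooded over the bench, so I'll set the threshold from the local bench colour.

```bash
python3 - <<'E'
t=open("m.py").read()
t=t.replace('bench=np.median(im[im.min(2)>130].reshape(-1,3),axis=0)','pr=np.linalg.norm(proj(f,[x+rad,y,z],s)-[u,v]);a=np.zeros(im.shape[:2],np.uint8);cv2.circle(a,(int(u),int(v)),int(pr*1.7),255,6);bench=np.median(im[a>0],axis=0)')
t=t.replace('m=((im.max(2)<165)&(w[...,1]<60)).astype(np.uint8)*255','m=(im.max(2)<bench.max()-14).astype(np.uint8)*255')
open("m.py","w").write(t)
E
python3 m.py 628 112 55 32 cup; python3 m.py 530 125 92 14 bottle;python3 m.py 627 230 13 30 dish
```

```text
px [319. 197.] blob [322. 191.] circle [631.6 116.3] 32.9 ell [631.8 116.7] [62.  64.1] rect [array([632.3, 116.8]), array([63.1, 63.9]), np.float64(0.7)]
tcp [626.9 113.2 200.3] rot [-3.141  0.     1.576] tool delta to (e0,e1) (array([ 3.5,  4.9, -0. ]), array([-0. ,  0. ,  0.3]))
px [199. 193.] blob [212. 187.] circle [539.9 130.8] 14.3 ell [540.4 129.6] [17.2 26.6] rect [array([541.8, 130.7]), array([14.8, 27.2]), np.float64(7.0)]
tcp [627.1 112.4 200.6] rot [3.141 0.    1.574] tool delta to (e0,e1) (array([ 17.6, -86.6,  -0. ]), array([0. , 0. , 0.2]))
px [317.  70.] blob [320.  74.] circle [629.6 226.2] 26.2 ell [629.6 226. ] [49.7 51.6] rect [array([629.6, 225.8]), array([51.6, 49.4]), np.float64(0.0)]
tcp [627.2 111.8 200.8] rot [3.141 0.    1.573] tool delta to (e0,e1) (array([114.1,   2.6,  -0. ]), array([0. , 0. , 0.1]))
```

```bash
python3 -m inch '[[0.005,0.005,0.03,0,0,0,-1],[0,0,0.04,0,0,0,-1],[0,0,0.04,0,0,0,-1],[0,0,0.03,0,0,0,-1],[0,0,0.01,0,0,0,-1],[0,0,0,0,0,0,-1],[0,0,0,0,0,0,-1]]' && python3 -m inch '[[0,0,0,0,0,0,1],[0,0,0,0,0,0,1],[0,0,0,0,0,0,1],[0,0,0,0,0,0,1],[0,0,0,0,0,0,1],[0,0,0,0,0,0,1],[0,0,0,0,0,0,1],[0,0,0,0,0,0,1]]' 30
```

```text
clock: 5.45
eef_pos: [633.5, 117.0, 51.9]
tcp_rot: [3.14, -0.0, 1.572]
contact_force: [-0.1, -0.9, 0.7]
opening: 0.997
grasp_force: 0.0
clock: 6.25
eef_pos: [633.7, 117.4, 52.4]
tcp_rot: [3.139, -0.0, 1.573]
contact_force: [-0.7, -0.7, 5.9]
opening: 0.725
grasp_force: 31.5
```

```bash
python3 -m inch '[[0,0,-0.03,0,0,0,1],[0,0,-0.048,0,0,0,1],[0,0,-0.048,0,0,0,1],[0,0,-0.048,0,0,0,1],[-0.017,0,-0.004,0,0,0,1],[-0.04,-0.003,0,0,0,0,1],[-0.04,-0.003,0,0,0,0,1],[-0.04,-0.003,0,0,0,0,1]]' && python3 -m inch '[[-0.04,-0.003,0,0,0,0,1],[-0.04,-0.003,0,0,0,0,1],[-0.04,-0.003,0,0,0,0,1],[0,0,0,0,0,0,1],[0,0,0.04,0,0,0,1],[0,0,0.045,0,0,0,1],[0,0,0.045,0,0,0,1],[0,0,0.02,0,0,0,1]]' && python3 -m inch '[[0,0,0.01,0,0,0,1],[0,0,0,0,0,0,1],[0,0,0,0,0,0,1]]'
```

```text
clock: 7.05
eef_pos: [623.4, -21.2, 228.8]
tcp_rot: [3.141, 0.0, 1.574]
contact_force: [0.5, -0.1, -0.4]
opening: 0.722
grasp_force: 33.9
clock: 7.85
eef_pos: [612.5, -138.8, 74.5]
tcp_rot: [-3.137, -0.001, 1.573]
contact_force: [0.3, -0.5, -0.0]
opening: 0.726
grasp_force: 33.9
clock: 8.15
eef_pos: [615.9, -139.8, 69.6]
tcp_rot: [3.14, 0.0, 1.573]
contact_force: [0.2, -0.5, -1.1]
opening: 0.723
grasp_force: 33.9
```

```bash
python3 -m inch '[[0,0,0.004,0,0,0,1],[0,0,0.004,0,0,0,1],[0,0,0,0,0,0,1],[0,0,0,0,0,0,1]]' && python3 -m inch '[[0,0,0,0,0,0,-1],[0,0,0,0,0,0,-1],[0,0,0,0,0,0,-1],[0,0,0,0,0,0,-1],[0,0,0,0,0,0,-1]]' && python3 -m inch '[[0,0,-0.04,0,0,0,-1],[0,0,-0.045,0,0,0,-1],[0,0,-0.045,0,0,0,-1],[0,0,-0.045,0,0,0,-1],[0.018,-0.006,-0.015,0,0,0,-1],[0.045,-0.015,0,0,0,0,-1],[0.045,-0.015,0,0,0,0,-1],[0.045,-0.015,0,0,0,0,-1]]' && python3 -m inch '[[0.045,-0.015,0,0,0,0,-1],[0.045,-0.012,0,0,0,0,-1],[0.025,0,0,0,0,0,-1],[0,0,0,0,0,0,-1],[0,0,0,0,0,0,-1]]'; python3 m.py 538 130 92 14 bottle; cp pics/look.png pics/l2.png
```

```text
clock: 8.55
eef_pos: [615.1, -139.9, 60.5]
tcp_rot: [3.141, 0.0, 1.573]
contact_force: [-0.3, 0.4, -0.8]
opening: 0.726
grasp_force: 33.9
clock: 9.05
eef_pos: [615.0, -139.8, 60.3]
tcp_rot: [3.142, 0.0, 1.573]
contact_force: [0.3, 0.1, -0.4]
opening: 0.999
grasp_force: 0.0
clock: 9.85
eef_pos: [562.5, 14.7, 250.0]
tcp_rot: [-3.141, -0.0, 1.572]
contact_force: [0.3, 0.4, -0.4]
opening: 1.003
grasp_force: 0.0
clock: 10.35
eef_pos: [536.0, 128.4, 249.9]
tcp_rot: [-3.141, 0.001, 1.575]
contact_force: [0.1, -0.4, 1.0]
opening: 1.0
grasp_force: 0.0
px [320. 191.] blob [326. 183.] circle [542.9 136.8] 13.3 ell [543.3 136.1] [ 8.5 24.1] rect [array([542.9, 136.8]), array([ 9.5, 26.1]), np.float64(1.2)]
tcp [536.  128.4 249.9] rot [-3.141e+00  1.000e-03  1.575e+00] tool delta to (e0,e1) (array([ 7.7,  7.3, -0. ]), array([-0. ,  0. ,  0.2]))
```

View pics/l2.png

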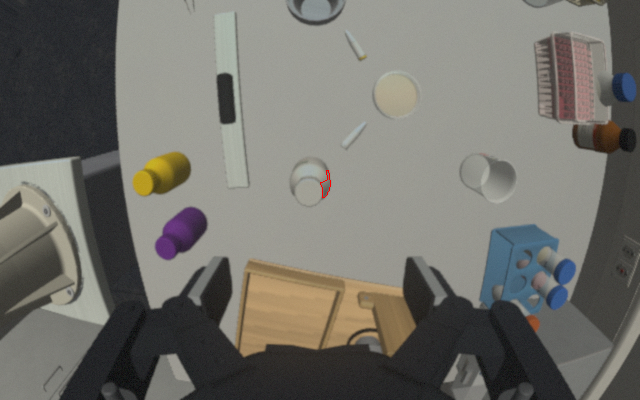

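Bottle cap centre is at (308,191), with the body between columns 289 and 331. The dish is at (396,94).

Run:
```python
from h import *
s=r.sense();f=eyes.grab_frame("wrist");print(np.round(s["eef_pos"],1))
print(onz(f,308,191,92,s),onz(f,310,178,50,s),onz(f,396,94,13,s))
im=f["img"];
for n,(u,v) in dict(dish=(396,94)).items():
    c=im[v-35:v+35,u-35:u+35].astype(int); m=((c[...,2]-c[...,0])>20).astype(np.uint8); print(m.sum())
    cs,_=cv2.findContours(m,0,1);k=max(cs,key=cv2.contourArea)[:,0]+[u-35,v-35]
    P=np.array([onz(f,a,b,10,s)[:2] for a,b in k]).astype(np.float32);print(cv2.fitEllipse(P))
```

```text
[536.1 127.7 249.9]
[527.1 128.8  92. ] [528.1 132.1  50. ] [627.8 226.6  13. ]
1335
((628.48779296875, 226.6550750732422), (48.49760818481445, 50.09617233276367), 96.02567291259766)
```

```bash
python3 -m inch '[[0.002,-0.0085,0,0,0,0,-1],[0,0,0.04,0,0,0,-1],[0,0,0.045,0,0,0,-1],[0,0,0.045,0,0,0,-1],[0,0,0.04,0,0,0,-1],[0,0,0.024,0,0,0,-1],[0,0,0.01,0,0,0,-1],[0,0,0,0,0,0,-1]]' && python3 -m inch '[[0,0,0,0,0,0,-1],[0,0,0,0,0,0,0.2],[0,0,0,0,0,0,1],[0,0,0,0,0,0,1],[0,0,0,0,0,0,1],[0,0,0,0,0,0,1],[0,0,0,0,0,0,1],[0,0,0,0,0,0,1]]' 30 && python3 -m inch '[[0,0,0,0,0,0,1],[0,0,0,0,0,0,1],[0,0,0,0,0,0,1]]'
```

```text
clock: 11.25
eef_pos: [527.0, 129.2, 45.4]
tcp_rot: [-3.139, 0.001, 1.572]
contact_force: [0.5, 0.4, 0.8]
opening: 1.0
grasp_force: 0.0
clock: 12.05
eef_pos: [528.5, 130.2, 47.3]
tcp_rot: [3.14, -0.0, 1.573]
contact_force: [-0.9, -1.2, 7.2]
opening: 0.496
grasp_force: 29.7
clock: 12.35
eef_pos: [528.5, 130.2, 47.3]
tcp_rot: [3.14, -0.0, 1.573]
contact_force: [-2.1, -0.0, 7.0]
opening: 0.496
grasp_force: 29.7
```

```bash
python3 -m inch '[[0,0,-0.02,0,0,0,1],[0,0,-0.03,0,0,0,1],[0,0,-0.03,0,0,0,1],[-0.04,-0.006,0,0,0,0,1],[-0.04,-0.007,0,0,0,0,1],[-0.04,-0.007,0,0,0,0,1],[-0.04,-0.006,0,0,0,0,1],[-0.039,-0.006,0,0,0,0,1]]' && python3 -m inch '[[0,0,0,0,0,0,1],[0,0,0,0,0,0,1],[0,0,0.03,0,0,0,1],[0,0,0.025,0,0,0,1],[0,0,0.01,0,0,0,1],[0,0,0.005,0,0,0,1],[0,0,0,0,0,0,1],[0,0,0,0,0,0,1]]'
```

```text
clock: 13.15
eef_pos: [495.9, -70.5, 126.6]
tcp_rot: [3.141, 0.0, 1.573]
contact_force: [0.8, -0.3, -2.3]
opening: 0.492
grasp_force: 31.6
clock: 13.95
eef_pos: [497.1, -68.8, 57.0]
tcp_rot: [3.14, 0.0, 1.574]
contact_force: [-0.7, -0.3, -0.5]
opening: 0.493
grasp_force: 31.5
```

```bash
python3 -m inch '[[0,0,0.002,0,0,0,1],[0,0,0,0,0,0,1],[0,0,0,0,0,0,1],[0,0,0,0,0,0,-1],[0,0,0,0,0,0,-1],[0,0,0,0,0,0,-1],[0,0,0,0,0,0,-1],[0,0,0,0,0,0,-1]]' && python3 -m inch '[[0,0,-0.04,0,0,0,-1],[0,0,-0.04,0,0,0,-1],[0,0,-0.04,0,0,0,-1],[0.042,0.019,-0.025,0,0,0,-1],[0.042,0.019,0,0,0,0,-1],[0.042,0.019,0,0,0,0,-1],[0.042,0.019,0,0,0,0,-1],[0.042,0.019,0,0,0,0,-1]]' && python3 -m inch '[[0.042,0.019,0,0,0,0,-1],[0.043,0.017,0,0,0,0,-1],[0,0,0,0,0,0,-1],[0,0,0,0,0,0,-1]]'
python3 - <<'E'
from h import *
s=r.sense();f=eyes.grab_frame("wrist");im=f["img"];print(np.round(s["eef_pos"],1))
u,v=np.int32(proj(f,[628,226,10],s));print(u,v)
c=im[v-60:v+60,u-60:u+60].astype(int); m=((c[...,2]-c[...,0])>20).astype(np.uint8)
cs,_=cv2.findContours(m,0,1);k=max(cs,key=cv2.contourArea)[:,0]+[u-60,v-60]
P=np.array([onz(f,a,b,10,s)[:2] for a,b in k]).astype(np.float32);e=cv2.fitEllipse(P);print(e,delta([e[0][0],e[0][1],15],1.5708,s))
cv2.imwrite("pics/l3.png",im)
E
```

```text
clock: 14.75
eef_pos: [496.4, -69.1, 54.3]
tcp_rot: [3.142, 0.0, 1.573]
contact_force: [-1.1, -0.1, 0.1]
opening: 1.001
grasp_force: 0.0
clock: 15.55
eef_pos: [590.5, 141.0, 198.2]
tcp_rot: [3.142, 0.0, 1.573]
contact_force: [-0.3, -1.9, 0.3]
opening: 1.0
grasp_force: 0.0
clock: 15.95
eef_pos: [625.5, 225.2, 197.4]
tcp_rot: [-3.141, 0.001, 1.575]
contact_force: [-0.6, -0.9, -0.5]
opening: 0.998
grasp_force: 0.0
[625.5 225.2 197.4]
319 184
((629.576904296875, 227.66822814941406), (48.174007415771484, 49.9504508972168), 92.04814910888672) (array([  2.6,   4.2, 182.4]), array([-0.1,  0. ,  0.2]))
```

View pics/l3.png

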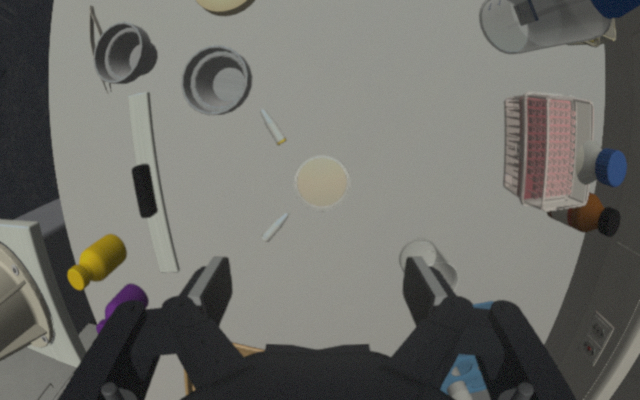

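Dish centre is at (321,182), and the pen caps at (275,226) and (272,127) are clear of the fingers. I'll pre-close the fingers partway and descend gently.

```bash
python3 -m inch '[[0.0025,0.004,0,0,0,0,-0.64],[0,0,0.045,0,0,0,-0.64],[0,0,0.045,0,0,0,-0.64],[0,0,0.045,0,0,0,-0.64],[0,0,0.025,0,0,0,-0.64],[0,0,0.007,0,0,0,-0.64],[0,0,0,0,0,0,-0.64],[0,0,0,0,0,0,-0.64]]' && python3 -m inch '[[0,0,0.003,0,0,0,-0.64],[0,0,0.003,0,0,0,-0.64],[0,0,0.003,0,0,0,-0.64],[0,0,0,0,0,0,-0.64]]'&& python3 -m inch '[[0,0,0.002,0,0,0,-0.64],[0,0,0,0,0,0,-0.64]]'
```

```text
clock: 16.8
eef_pos: [631.1, 226.7, 32.9]
tcp_rot: [3.139, -0.001, 1.572]
contact_force: [0.1, 0.3, 0.7]
opening: 0.821
grasp_force: 0.0
clock: 17.2
eef_pos: [629.6, 226.8, 22.0]
tcp_rot: [-3.141, 0.0, 1.573]
contact_force: [0.7, 0.9, 0.0]
opening: 0.818
grasp_force: 0.0
clock: 17.4
eef_pos: [629.7, 226.8, 19.9]
tcp_rot: [-3.141, 0.0, 1.573]
contact_force: [0.5, 0.3, 0.2]
opening: 0.814
grasp_force: 0.0
```

```bash
for i in 1; do python3 -m inch '[[0,0,0.002,0,0,0,-0.64],[0,0,0,0,0,0,-0.64]]'; python3 -m inch '[[0,0,0.002,0,0,0,-0.64],[0,0,0,0,0,0,-0.64]]'; python3 -m inch '[[0,0,0.002,0,0,0,-0.64],[0,0,0,0,0,0,-0.64]]'; done | grep -E "pos|force"
```

```text
eef_pos: [629.7, 226.7, 17.8]
contact_force: [-0.2, -0.8, 0.3]
grasp_force: 0.0
eef_pos: [629.7, 226.7, 15.8]
contact_force: [0.1, 0.1, 0.3]
grasp_force: 0.0
eef_pos: [629.7, 226.7, 13.9]
contact_force: [0.1, 0.0, 0.4]
grasp_force: 0.0
```

```bash
python3 -m inch '[[0,0,0.002,0,0,0,-0.64],[0,0,0,0,0,0,-0.64]]'; python3 -m inch '[[0,0,0,0,0,0,1],[0,0,0,0,0,0,1],[0,0,0,0,0,0,1],[0,0,0,0,0,0,1],[0,0,0,0,0,0,1],[0,0,0,0,0,0,1]]' 30;python3 -m inch '[[0,0,-0.02,0,0,0,1],[0,0,-0.04,0,0,0,1],[0,0,-0.04,0,0,0,1],[0,0,0,0,0,0,1],[0,0,0,0,0,0,1]]'
```

```text
clock: 18.2
eef_pos: [629.7, 226.7, 11.8]
tcp_rot: [-3.141, 0.0, 1.573]
contact_force: [-0.6, -0.3, -0.7]
opening: 0.821
grasp_force: 0.0
clock: 18.8
eef_pos: [630.3, 226.9, 12.5]
tcp_rot: [3.141, -0.0, 1.573]
contact_force: [-0.2, 0.3, 4.7]
opening: 0.681
grasp_force: 35.3
clock: 19.3
eef_pos: [630.1, 226.9, 112.9]
tcp_rot: [3.14, -0.001, 1.573]
contact_force: [0.4, -0.7, -1.0]
opening: 0.679
grasp_force: 32.4
```

```bash
python3 -m inch '[[0,0,-0.045,0,0,0,1],[0,0,-0.04,0,0,0,1],[-0.043,-0.017,0,0,0,0,1],[-0.043,-0.017,0,0,0,0,1],[-0.043,-0.017,0,0,0,0,1],[-0.043,-0.017,0,0,0,0,1],[-0.043,-0.017,0,0,0,0,1],[-0.043,-0.017,0,0,0,0,1]]' && python3 -m inch '[[-0.043,-0.017,0,0,0,0,1],[-0.043,-0.017,0,0,0,0,1],[-0.040,-0.016,0,0,0,0,1],[0,0,0,0,0,6,1],[0,0,0,0,0,6,1],[0,0,0,0,0,0,1],[0,0,0.03,0,0,0,1],[0,0,0.04,0,0,0,1]]' && python3 -m inch '[[0,0,0.04,0,0,0,1],[0,0,0.04,0,0,0,1],[0,0,0.015,0,0,0,1],[0,0,0.005,0,0,0,1],[0,0,0,0,0,0,1],[0,0,0,0,0,0,1]]'; python3 -c "
from h import *
print(delta([478,-157,22],1.571-.208))"
```

```text
clock: 20.1
eef_pos: [526.4, -32.8, 195.4]
tcp_rot: [-3.139, -0.0, 1.573]
contact_force: [0.6, -0.9, 0.1]
opening: 0.68
grasp_force: 32.6
clock: 20.9
eef_pos: [479.8, -157.6, 127.0]
tcp_rot: [3.139, 0.0, 1.367]
contact_force: [-0.4, -0.0, -0.4]
opening: 0.68
grasp_force: 32.5
clock: 21.5
eef_pos: [479.2, -157.6, 27.7]
tcp_rot: [3.141, 0.0, 1.365]
contact_force: [-0.2, 0.6, 0.5]
opening: 0.681
grasp_force: 32.5
(array([ 0.3, -1.3,  5.7]), array([0. , 0. , 0.1]))
```

```bash
python3 -m inch '[[0,0,0.004,0,0,0,1],[0,0,0.003,0,0,0,1],[0,0,0,0,0,0,1],[0,0,0,0,0,0,-0.64],[0,0,0,0,0,0,-0.64],[0,0,0,0,0,0,-0.64]]' && python3 -m inch '[[0,0,-0.02,0,0,0,-0.64],[0,0,-0.04,0,0,0,-0.64],[0,0,-0.04,0,0,0,-0.64],[0,0,-0.04,0,0,0,-1],[0,0,-0.04,0,0,-6,-1],[0,0,0,0,0,-6,-1],[0,0,0,0,0,0,-1]]' && python3 -m inch '[[0.049,0.005,0,0,0,0,-1],[0.049,0.005,0,0,0,0,-1],[0.049,0.005,0,0,0,0,-1],[0.049,0.005,0,0,0,0,-1],[0.049,0.005,0,0,0,0,-1],[0.049,0.005,0,0,0,0,-1],[0.049,0.005,0,0,0,0,-1],[0.049,0.005,0,0,0,0,-1]]' && python3 -m inch '[[0.049,0.006,0,0,0,0,-1],[0.049,0.006,0,0,0,0,-1],[0,0,0,0,0,0,-1],[0,0,0,0,0,0,-1],[0,0,0,0,0,0,-1]]'; python3 m.py 531 334 55 32 cup
```

```text
clock: 22.1
eef_pos: [478.6, -157.5, 20.2]
tcp_rot: [-3.142, -0.0, 1.364]
contact_force: [0.1, 0.6, -0.7]
opening: 0.819
grasp_force: 0.0
clock: 22.8
eef_pos: [479.2, -157.7, 201.4]
tcp_rot: [3.139, 0.001, 1.574]
contact_force: [0.2, 0.3, -0.2]
opening: 0.999
grasp_force: 0.0
clock: 23.6
eef_pos: [516.9, 236.3, 198.7]
tcp_rot: [-3.14, 0.001, 1.57]
contact_force: [1.6, -0.3, 0.4]
opening: 0.998
grasp_force: 0.0
clock: 24.1
eef_pos: [528.9, 331.4, 198.9]
tcp_rot: [-3.14, 0.002, 1.571]
contact_force: [-0.3, 0.7, -0.1]
opening: 0.996
grasp_force: 0.0
px [320. 193.] blob [322. 193.] circle [533.6 334.2] 33.1 ell [532.9 334.3] [62.1 64.7] rect [array([532.2, 334.8]), array([62.6, 64.6]), np.float64(2.0)]
tcp [528.9 331.4 198.9] rot [-3.140e+00  2.000e-03  1.571e+00] tool delta to (e0,e1) (array([ 2.9,  4. , -0. ]), array([-0.1,  0.1,  0. ]))
```

```bash
python3 -m inch '[[0.003,0.004,0.03,0,0,0,-1],[0,0,0.045,0,0,0,-1],[0,0,0.045,0,0,0,-1],[0,0,0.02,0,0,0,-1],[0,0,0.007,0,0,0,-1],[0,0,0,0,0,0,-1],[0,0,0,0,0,0,-1]]' && python3 -m inch '[[0,0,0,0,0,0,1],[0,0,0,0,0,0,1],[0,0,0,0,0,0,1],[0,0,0,0,0,0,1],[0,0,0,0,0,0,1],[0,0,0,0,0,0,1],[0,0,0,0,0,0,1]]' 30 && python3 -m inch '[[0,0,-0.03,0,0,0,1],[0,0,-0.048,0,0,0,1],[0,0,-0.048,0,0,0,1],[0,0,-0.048,0,0,0,1],[0,0,-0.014,0,0,0,1],[-0.047,0.008,0,0,0,0,1],[-0.047,0.008,0,0,0,0,1],[-0.047,0.008,0,0,0,0,1]]' && python3 -m inch '[[-0.047,0.008,0,0,0,0,1],[-0.047,0.008,0,0,0,0,1],[-0.047,0.008,0,0,0,0,1],[-0.047,0.008,0,0,0,0,1],[-0.047,0.008,0,0,0,0,1],[-0.047,0.008,0,0,0,0,1],[-0.047,0.008,0,0,0,0,1],[0,0,0,0,0,0,1]]' && python3 -m inch '[[0,0,0,0,0,0,1],[0,0,0,0,0,0,1]]'
python3 - <<'E'
from h import *
s=r.sense();print(delta([615.3,-140,110],1.571,s));f=eyes.grab_frame("wrist");cv2.imwrite("pics/l4.png",cv2.convertScaleAbs(f["img"],alpha=1.3))
E
```

```text
clock: 24.85
eef_pos: [534.6, 335.6, 54.5]
tcp_rot: [3.14, -0.001, 1.572]
contact_force: [0.5, 0.1, 0.3]
opening: 1.0
grasp_force: 0.0
clock: 25.55
eef_pos: [534.5, 336.0, 55.2]
tcp_rot: [3.139, -0.001, 1.573]
contact_force: [-1.9, -2.7, 9.1]
opening: 0.739
grasp_force: 30.9
clock: 26.35
eef_pos: [557.7, 193.4, 241.6]
tcp_rot: [3.141, -0.0, 1.574]
contact_force: [0.2, -0.2, -1.0]
opening: 0.735
grasp_force: 33.5
clock: 27.15
eef_pos: [615.1, -139.5, 241.3]
tcp_rot: [3.14, 0.002, 1.569]
contact_force: [0.5, 0.7, 0.2]
opening: 0.74
grasp_force: 33.5
clock: 27.35
eef_pos: [614.3, -133.4, 241.0]
tcp_rot: [-3.141, -0.0, 1.573]
contact_force: [-0.6, 0.1, -0.7]
opening: 0.739
grasp_force: 33.4
(array([ -6.7,   1.1, 131. ]), array([-0. , -0. ,  0.1]))
```

View pics/l4.png

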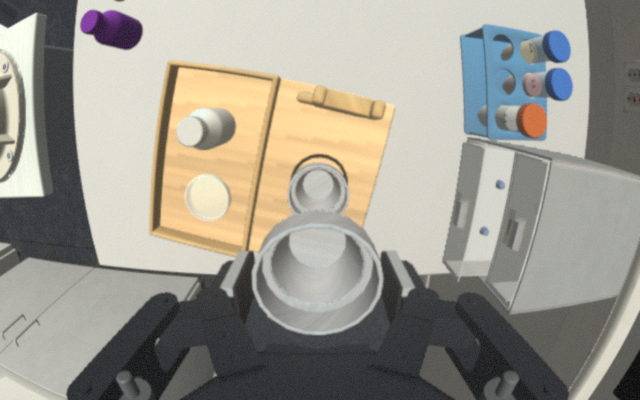

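Wrist view: bottle (205,127) and dish (208,197) sit in the tray. Cup 1's rim is at (319,187) in the ring, and the held cup's rim is at (318,271).

Run:
```python
from h import *
s=r.sense();f=eyes.grab_frame("wrist");print(s["eef_pos"].round(1))
print("placed",onz(f,319,187,63,s),onz(f,290,187,63,s),onz(f,348,187,63,s),"held",onz(f,318,271,s["eef_pos"][2]-0.2,s),onz(f,253,271,s["eef_pos"][2]-.2,s),onz(f,383,271,s["eef_pos"][2]-.2,s))
print("dish",onz(f,208,197,20,s),"bottle",onz(f,190,132,100,s))
```

```text
[ 614.4 -133.   241.1]
placed [ 615.9 -132.9   63. ] [ 586.6 -132.9   63. ] [ 645.3 -132.7   63. ] held [ 614.5 -128.3  240.9] [ 583.9 -128.9  240.9] [ 645.1 -128.7  240.9]
dish [ 481.6 -155.8   20. ] bottle [498.9 -71.7 100. ]
```

Run:
```python
from h import *
s=r.sense();f=eyes.grab_frame("wrist");print(s["eef_pos"].round(1))
z=s["eef_pos"][2]-.2
print("held",onz(f,318,209,z,s),onz(f,318,333,z,s))
print("placed",onz(f,319,165,63,s),onz(f,319,215,63,s))
c=f["img"][140:340,220:420];cv2.imwrite("pics/l5.png",cv2.resize(cv2.convertScaleAbs(c,alpha=1.4),None,fx=3,fy=3,interpolation=cv2.INTER_CUBIC))
```

```text
[ 614.5 -132.9  241.2]
held [614.4 -97.9 241. ] [ 614.8 -166.3  241. ]
placed [ 615.9 -110.2   63. ] [ 616.2 -162.7   63. ]
```

View pics/l5.png

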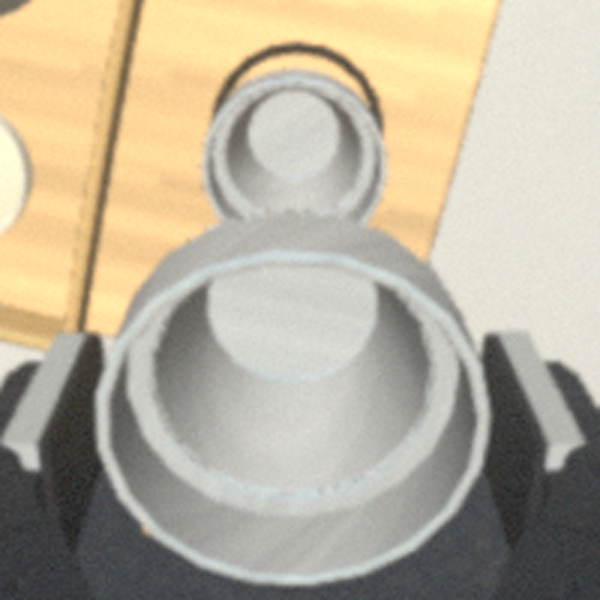

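In the crop, the held rim's top and bottom rows are 224 and 334, and the placed rim's top is row 164. So the placed cup is near y=-141 and the held cup sits 2–3 mm behind the TCP.

```bash
python3 -m inch '[[-0.0055,0.001,0,0,0,0,1],[0,0,0.045,0,0,0,1],[0,0,0.045,0,0,0,1],[0,0,0.03,0,0,0,1],[0,0,0.01,0,0,0,1],[0,0,0.01,0,0,0,1],[0,0,0.005,0,0,0,1],[0,0,0,0,0,0,1]]' && python3 -m inch '[[0,0,0.005,0,0,0,1],[0,0,0.003,0,0,0,1],[0,0,0.003,0,0,0,1],[0,0,0,0,0,0,1]]'
```

```text
clock: 28.3
eef_pos: [616.3, -139.9, 96.8]
tcp_rot: [3.141, 0.0, 1.573]
contact_force: [-0.3, 0.6, 0.3]
opening: 0.737
grasp_force: 33.4
clock: 28.7
eef_pos: [615.4, -139.7, 84.9]
tcp_rot: [-3.141, -0.0, 1.573]
contact_force: [0.4, 0.7, -0.3]
opening: 0.739
grasp_force: 33.5
```

```bash
python3 -m inch '[[0,0,0.002,0,0,0,1],[0,0,0,0,0,0,1],[0,0,0,0,0,0,-1],[0,0,0,0,0,0,-1],[0,0,0,0,0,0,-1],[0,0,0,0,0,0,-1],[0,0,0,0,0,0,-1]]' && python3 -m inch '[[0,0,-0.02,0,0,0,-1],[0,0,-0.045,0,0,0,-1],[0,0,-0.045,0,0,0,-1],[0,0,-0.03,0,0,0,-1],[0.046,-0.017,0,0,0,0,-1],[0.046,-0.017,0,0,0,0,-1],[0.046,-0.017,0,0,0,0,-1],[0.046,-0.017,0,0,0,0,-1]]' && python3 -m inch '[[0.046,-0.017,0,0,0,0,-1],[0.046,-0.017,0,0,0,0,-1],[0.046,-0.017,0,0,0,0,-1],[0.046,-0.017,0,0,0,0,-1],[0.046,-0.017,0,0,0,0,-1],[0.046,-0.017,0,0,0,0,-1],[0.046,-0.017,0.02,0,0,0,-1],[0.008,0,0,0,0,0,-1]]' && python3 -m inch '[[0,0,0,0,0,0,-1],[0,0,0,0,0,0,-1],[0,0,0,0,0,0,-1]]'; python3 m.py 429 374 55 32 cup
```

```text
clock: 29.4
eef_pos: [615.7, -139.8, 83.1]
tcp_rot: [3.142, 0.0, 1.573]
contact_force: [0.8, -0.2, -0.1]
opening: 1.004
grasp_force: 0.0
clock: 30.2
eef_pos: [546.3, 45.5, 223.3]
tcp_rot: [3.141, -0.0, 1.572]
contact_force: [0.8, 0.6, -0.1]
opening: 1.002
grasp_force: 0.0
clock: 31.0
eef_pos: [425.8, 374.5, 202.5]
tcp_rot: [-3.14, 0.0, 1.576]
contact_force: [-0.0, -0.1, -0.1]
opening: 1.001
grasp_force: 0.0
clock: 31.3
eef_pos: [429.2, 370.1, 204.6]
tcp_rot: [3.141, 0.0, 1.572]
contact_force: [-0.1, 0.0, -1.3]
opening: 1.002
grasp_force: 0.0
px [317. 190.] blob [314. 188.] circle [426.3 375.6] 33.1 ell [426.3 375.9] [62.7 64.6] rect [array([426.1, 376.4]), array([64.5, 63. ]), np.float64(90.0)]
tcp [429.2 370.1 204.6] rot [3.141 0.    1.572] tool delta to (e0,e1) (array([ 5.8, -2.9, -0. ]), array([0., 0., 0.]))
```

```bash
python3 -m inch '[[0.0055,-0.0025,0.03,0,0,0,-1],[0,0,0.045,0,0,0,-1],[0,0,0.045,0,0,0,-1],[0,0,0.022,0,0,0,-1],[0,0,0.008,0,0,0,-1],[0,0,0,0,0,0,-1],[0,0,0,0,0,0,-1],[0,0,0,0,0,0,-1]]' && python3 -m inch '[[0,0,0,0,0,0,1],[0,0,0,0,0,0,1],[0,0,0,0,0,0,1],[0,0,0,0,0,0,1],[0,0,0,0,0,0,1],[0,0,0,0,0,0,1],[0,0,0,0,0,0,1]]' 30 && python3 -m inch '[[0,0,-0.03,0,0,0,1],[0,0,-0.048,0,0,0,1],[0,0,-0.048,0,0,0,1],[0,0,-0.048,0,0,0,1],[0,0,-0.014,0,0,0,1],[-0.046,0.017,0,0,0,0,1],[-0.046,0.017,0,0,0,0,1],[-0.046,0.017,0,0,0,0,1]]' && python3 -m inch '[[-0.046,0.017,0,0,0,0,1],[-0.046,0.017,0,0,0,0,1],[-0.046,0.017,0,0,0,0,1],[-0.046,0.017,0,0,0,0,1],[-0.046,0.017,0,0,0,0,1],[-0.046,0.017,0,0,0,0,1],[-0.046,0.017,0,0,0,0,1],[-0.007,0.002,0,0,0,0,1]]' && python3 -m inch '[[0,0,0,0,0,0,1],[0,0,0,0,0,0,1],[0,0,0,0,0,0,1]]'
python3 - <<'E'
from h import *
s=r.sense();print(delta([615.5,-138.5,110],1.571,s));f=eyes.grab_frame("wrist")
c=f["img"][100:340,160:420];cv2.imwrite("pics/l6.png",cv2.resize(cv2.convertScaleAbs(c,alpha=1.4),None,fx=2.4,fy=2.4,interpolation=cv2.INTER_CUBIC))
E
```

```text
clock: 32.15
eef_pos: [427.1, 377.4, 56.0]
tcp_rot: [3.139, -0.002, 1.573]
contact_force: [0.4, 0.1, 0.4]
opening: 0.997
grasp_force: 0.0
clock: 32.85
eef_pos: [426.6, 377.3, 55.8]
tcp_rot: [3.14, -0.001, 1.573]
contact_force: [-1.5, -1.9, 11.0]
opening: 0.742
grasp_force: 30.2
clock: 33.65
eef_pos: [477.1, 237.5, 242.1]
tcp_rot: [3.141, 0.0, 1.575]
contact_force: [0.5, -0.0, -0.8]
opening: 0.738
grasp_force: 33.3
clock: 34.45
eef_pos: [600.1, -94.4, 241.7]
tcp_rot: [3.141, 0.001, 1.57]
contact_force: [0.7, -0.0, -1.0]
opening: 0.739
grasp_force: 33.3
clock: 34.75
eef_pos: [598.4, -88.4, 242.1]
tcp_rot: [-3.141, -0.0, 1.574]
contact_force: [0.2, 1.1, -0.9]
opening: 0.741
grasp_force: 33.3
(array([-50.3,  17. , 132. ]), array([-0. , -0. ,  0.2]))
```

View pics/l6.png

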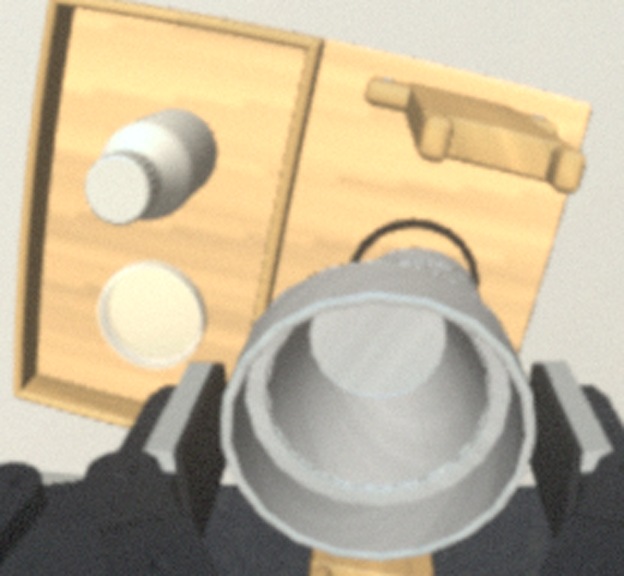

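Here the bottle and dish are in the tray, and I stopped one row short of the ring. The grasp offset matches the last cup's, so I'll use the same TCP target.

```bash
python3 -m inch '[[-0.04,0.014,0,0,0,0,1],[-0.0115,0.003,0,0,0,0,1],[0,0,0,0,0,0,1],[0,0,0,0,0,0,1],[0,0,0.045,0,0,0,1],[0,0,0.045,0,0,0,1],[0,0,0.02,0,0,0,1],[0,0,0,0,0,0,1]]' && python3 -m inch '[[0,0,0.01,0,0,0,1],[0,0,0.008,0,0,0,1],[0,0,0.005,0,0,0,1],[0,0,0,0,0,0,1],[0,0,0,0,0,0,1]]' && python3 -m inch '[[0,0,0.003,0,0,0,1],[0,0,0.002,0,0,0,1],[0,0,0,0,0,0,1]]'
```

```text
clock: 35.6
eef_pos: [613.4, -139.4, 128.9]
tcp_rot: [-3.135, -0.002, 1.574]
contact_force: [-0.2, -0.3, -0.2]
opening: 0.738
grasp_force: 33.4
clock: 36.1
eef_pos: [616.4, -141.4, 109.7]
tcp_rot: [3.141, 0.0, 1.573]
contact_force: [0.3, 0.2, -0.1]
opening: 0.744
grasp_force: 33.4
clock: 36.4
eef_pos: [616.1, -141.3, 104.1]
tcp_rot: [3.142, -0.0, 1.573]
contact_force: [0.6, 0.7, -0.4]
opening: 0.74
grasp_force: 33.4
```

```bash
python3 -m inch '[[0,0,0.001,0,0,0,1],[0,0,0,0,0,0,-1],[0,0,0,0,0,0,-1],[0,0,0,0,0,0,-1],[0,0,0,0,0,0,-1],[0,0,0,0,0,0,-1]]' && python3 -m inch '[[0,0,-0.02,0,0,0,-1],[0,0,-0.045,0,0,0,-1],[0,0,-0.045,0,0,0,-1],[0,0,-0.03,0,0,0,-1],[0.044,-0.022,0,0,0,0,-1],[0.044,-0.022,0,0,0,0,-1],[0.044,-0.022,0,0,0,0,-1],[0.044,-0.022,0,0,0,0,-1]]' && python3 -m inch '[[0.044,-0.022,0,0,0,0,-1],[0.044,-0.022,0,0,0,0,-1],[0.044,-0.022,0.01,0,0,0,-1],[0.044,-0.022,0.01,0,0,0,-1],[0.012,-0.01,0.02,0,0,0,-1],[0,0,0,0,0,0,-1],[0,0,0,0,0,0,-1],[0,0,0,0,0,0,-1]]'; python3 m.py 431 226 30 30 bar; cp pics/look.png pics/l7.png
```

```text
clock: 37.0
eef_pos: [616.1, -141.4, 103.2]
tcp_rot: [-3.142, -0.0, 1.573]
contact_force: [0.1, 0.9, -0.2]
opening: 1.004
grasp_force: 0.0
clock: 37.8
eef_pos: [526.6, 35.8, 243.4]
tcp_rot: [3.141, -0.0, 1.572]
contact_force: [0.8, 0.5, 0.1]
opening: 0.996
grasp_force: 0.0
clock: 38.6
eef_pos: [430.5, 221.4, 204.1]
tcp_rot: [3.14, -0.0, 1.572]
contact_force: [-0.2, 0.1, -0.5]
opening: 0.999
grasp_force: 0.0
px [318. 184.] blob [316. 185.] circle [428.1 224.1] 29.0 ell [428.9 224.6] [13.4 74.8] rect [array([428.8, 224.1]), array([13.2, 57.8]), np.float64(3.2)]
tcp [430.5 221.4 204.1] rot [ 3.14  -0.     1.572] tool delta to (e0,e1) (array([ 3.2, -1.6, -0. ]), array([ 0.1, -0. ,  0.1]))
```

View pics/l7.png

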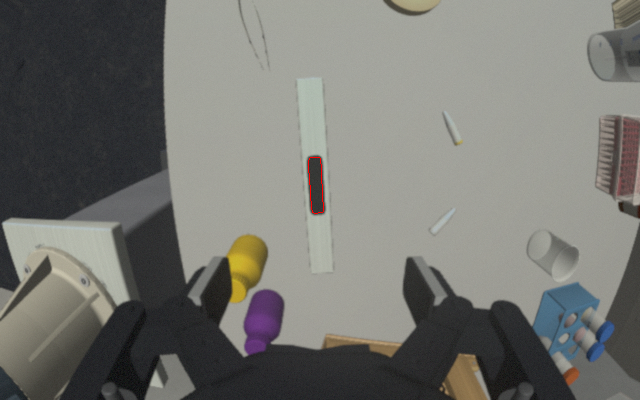

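The bar grip is outlined at (316,185), with the bar's ends at (311,77) and (321,272), so its yaw is about +0.05.

```bash
python3 -m inch '[[0.003,-0.0015,0.03,0,0,-2.8,-1],[0,0,0.045,0,0,0,-0.5],[0,0,0.045,0,0,0,-0.3],[0,0,0.04,0,0,0,-0.2],[0,0,0.012,0,0,0,-0.2],[0,0,0.004,0,0,0,-0.2],[0,0,0,0,0,0,-0.2],[0,0,0,0,0,0,-0.2]]' 40 && python3 -m inch '[[0,0,0,0,0,0,1],[0,0,0,0,0,0,1],[0,0,0,0,0,0,1],[0,0,0,0,0,0,1],[0,0,0,0,0,0,1],[0,0,0,0,0,0,1],[0,0,0,0,0,0,1],[0,0,0,0,0,0,1]]' 50
```

```text
clock: 39.45
eef_pos: [429.4, 225.4, 29.0]
tcp_rot: [3.139, -0.001, 1.621]
contact_force: [-0.0, 0.0, 0.0]
opening: 0.598
grasp_force: 0.0
clock: 40.25
eef_pos: [428.6, 225.3, 28.4]
tcp_rot: [3.14, -0.001, 1.622]
contact_force: [-1.4, -0.8, 10.4]
opening: 0.172
grasp_force: 49.4
```

```bash
python3 -m inch '[[0,0,-0.02,0,0,0,1],[0,0,-0.04,0,0,0,1],[0,0,-0.045,0,0,0,1],[0,0,-0.045,0,0,0,1],[0,0,-0.04,0,0,7.4,1],[0,0,0,0,0,7.4,1],[0,0,0,0,0,0,1],[0,0,0,0,0,0,1]]'; python3 -c "
from h import *
print(delta([615.3,-140.2,218],1.5708-.208))"
```

```text
clock: 41.05
eef_pos: [427.3, 224.6, 216.8]
tcp_rot: [-3.141, 0.001, 1.367]
contact_force: [0.1, -0.7, -1.5]
opening: 0.169
grasp_force: 49.6
(array([-319.3,  257.8,   -1.1]), array([-0. ,  0. ,  0.3]))
```

```bash
python3 -m inch '[[-0.035,0.028,0,0,0,0,1],[-0.035,0.028,0,0,0,0,1],[-0.035,0.028,0,0,0,0,1],[-0.035,0.028,0,0,0,0,1],[-0.035,0.028,0,0,0,0,1],[-0.035,0.028,0,0,0,0,1],[-0.035,0.028,0,0,0,0,1],[-0.035,0.028,0,0,0,0,1]]' && python3 -m inch '[[-0.035,0.03,0,0,0,0,1],[0,0,0,0,0,0,1],[0,0,0,0,0,0,1],[0,0,0,0,0,0,1],[0,0,0,0,0,0,1]]'
python3 - <<'E'
from h import *
s=r.sense();print(delta([615.3,-140.2,162],1.5708-.208,s));f=eyes.grab_frame("wrist")
cv2.imwrite("pics/l8.png",cv2.convertScaleAbs(f["img"],alpha=1.4))
E
```

```text
clock: 41.85
eef_pos: [589.3, -96.9, 215.6]
tcp_rot: [-3.139, 0.0, 1.367]
contact_force: [1.4, 0.2, -1.2]
opening: 0.177
grasp_force: 49.6
clock: 42.35
eef_pos: [611.0, -134.5, 216.8]
tcp_rot: [-3.14, -0.0, 1.366]
contact_force: [-0.7, 0.5, -1.5]
opening: 0.169
grasp_force: 49.6
(array([-4.8,  5.5, 54.8]), array([-0.1, -0. ,  0.2]))
```

View pics/l8.png

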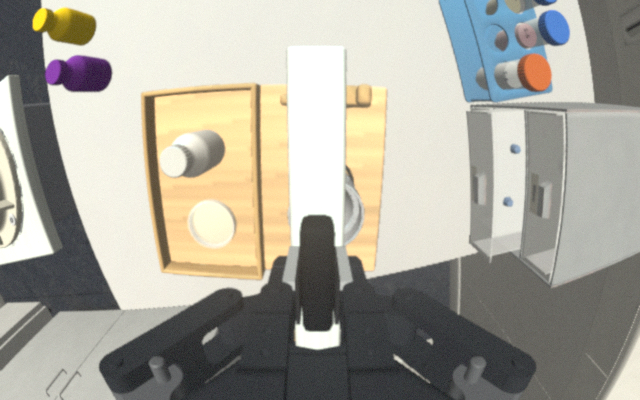

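The bar is parallel to the carrier: bar edges at columns 288–346, post at 282–372. It needs to move about 5 mm each way. I'll correct and lower it step by step.

```bash
python3 -m inch '[[-0.005,0.0055,0.01,0,0,0,1],[0,0,0.015,0,0,0,1],[0,0,0.005,0,0,0,1],[0,0,0,0,0,0,1],[0,0,0,0,0,0,1],[0,0,0,0,0,0,1],[0,0,0,0,0,0,1],[0,0,0,0,0,0,1]]'
python3 - <<'E'
from h import *
P=[]
for i in range(4):
    s=r.sense();P.append(s["eef_pos"]);f=eyes.grab_frame("wrist")
s["eef_pos"]=np.mean(P,0);print(s["eef_pos"].round(1),s["tcp_rot"].round(3),delta([615.3,-140.2,162],1.5708-.208,s))
# +y post prongs vs bar edges: wood / white transitions along rows near the post tops
im=f["img"]
for v in (60,75,85,95,105):
    row=im[v,250:400].astype(int);w=(row[:,2]-row[:,0])>35
    e=np.flatnonzero(np.diff(w.astype(int)))+250;print(v,e.tolist())
print("post pred", [proj(f,[615.2+a*.978+b*.2065,-140.3-a*.2065+b*.978,149],s).round() for a in(-26,-17,17,26) for b in (85,99)])
E
```

```text
clock: 43.2
eef_pos: [616.3, -141.7, 187.7]
tcp_rot: [3.141, 0.0, 1.364]
contact_force: [-0.6, -0.3, -0.8]
opening: 0.172
grasp_force: 49.6
[ 616.2 -141.7  187.6] [ 3.141 -0.     1.364] (array([ 1.3, -1.2, 25.6]), array([ 0., -0.,  0.]))
60 []
75 [270, 285, 345, 367]
85 [285, 345, 385]
95 [280, 357, 385]
105 [286, 345, 385]
post pred [array([266.,  93.]), array([266.,  67.]), array([283.,  92.]), array([283.,  66.]), array([348.,  92.]), array([348.,  66.]), array([365.,  93.]), array([365.,  67.])]
```

```bash
python3 -m inch '[[0.001,0.0005,0.005,0,0,0,1],[0,0,0.004,0,0,0,1],[0,0,0.003,0,0,0,1],[0,0,0,0,0,0,1],[0,0,0,0,0,0,1]]'|grep -E "pos|force"; python3 -m inch '[[0,0,0.003,0,0,0,1],[0,0,0.003,0,0,0,1],[0,0,0,0,0,0,1],[0,0,0,0,0,0,1]]'|grep -E "pos|force"
```

```text
eef_pos: [616.7, -140.7, 175.1]
contact_force: [-0.9, 0.4, -1.7]
grasp_force: 49.6
eef_pos: [616.7, -140.8, 169.2]
contact_force: [-0.5, 0.7, -1.2]
grasp_force: 49.6
```

Bar underside is now about 141 mm, below the post tops, with no contact force. It is in the notches.

```bash
python3 -m inch '[[0,0,0.003,0,0,0,1],[0,0,0.002,0,0,0,1],[0,0,0,0,0,0,1],[0,0,0,0,0,0,1]]'|grep -E "pos|force"; python3 -m inch '[[0,0,0.001,0,0,0,1],[0,0,0,0,0,0,1]]'|grep -E "pos|force";  python3 -m inch '[[0,0,0.001,0,0,0,1],[0,0,0,0,0,0,1]]'|grep -E "pos|force"
```

```text
eef_pos: [616.7, -140.8, 164.2]
contact_force: [0.8, 0.6, -0.3]
grasp_force: 49.6
eef_pos: [616.7, -140.8, 163.2]
contact_force: [0.2, 0.3, -1.8]
grasp_force: 49.6
eef_pos: [616.9, -140.8, 162.5]
contact_force: [0.0, -0.7, 0.3]
grasp_force: 49.8
```

```bash
python3 -m inch '[[0,0,0,0,0,0,0.5],[0,0,0,0,0,0,0],[0,0,0,0,0,0,-0.5],[0,0,0,0,0,0,-0.5],[0,0,0,0,0,0,-0.5]]' && python3 -m inch '[[0,0,-0.01,0,0,0,-0.5],[0,0,-0.03,0,0,0,-1],[0,0,-0.04,0,0,0,-1],[0,0,-0.04,0,0,0,-1],[0,0,-0.04,0,0,0,-1],[-0.03,0,0,0,0,0,-1],[0,0,0,0,0,0,-1],[0,0,0,0,0,0,-1]]'
python3 - <<'E'
from h import *
s=r.sense();f=eyes.grab_frame("wrist");im=f["img"];print(s["eef_pos"].round(1))
X=np.array([.978,-.2065]);Y=np.array([.2065,.978]);O=np.array([615.3,-140.3])
def rep(n,m,z,near,rad=90):
    u,v=proj(f,near,s);c=np.zeros(im.shape[:2],np.uint8);cv2.circle(c,(int(u),int(v)),rad,255,-1)
    cs,_=cv2.findContours(cv2.morphologyEx(m.astype(np.uint8)*255&c,cv2.MORPH_OPEN,np.ones((3,3))),0,1)
    k=max(cs,key=cv2.contourArea)[:,0];P=np.array([onz(f,a,b,z,s)[:2] for a,b in k]).astype(np.float32)
    L=np.c_[(P-O)@X,(P-O)@Y].astype(np.float32);q=cv2.minAreaRect(L);print(n,[np.round(a,1) for a in q],len(k),"px",k.mean(0).round())
i=im.astype(int)
rep("grip",i.max(2)<60,164,[616,-141,164],60)
white=(i.min(2)>170)&((i[...,2]-i[...,0])<25)
rep("bar",white|(i.max(2)<60),142,[616,-141,142],150)
rep("dish",(i[...,2]-i[...,0]<45)&(i.min(2)>120),21,[480,-156,21],40)
for n in("scene","side"): cv2.imwrite(f"pics/end_{n}.png",eyes.grab_frame(n)["img"])
E
```

```text
clock: 45.6
eef_pos: [616.8, -140.8, 162.3]
tcp_rot: [3.142, 0.0, 1.364]
contact_force: [-0.1, -0.1, -0.0]
opening: 0.748
grasp_force: 0.0
clock: 46.4
eef_pos: [610.3, -170.3, 322.7]
tcp_rot: [3.141, -0.0, 1.362]
contact_force: [0.4, 0.7, -0.6]
opening: 1.001
grasp_force: 0.0
[ 610.3 -170.3  322.7]Traceback (most recent call last):
  File "<stdin>", line 10, in <module>
  File "<stdin>", line 7, in rep
ValueError: max() iterable argument is empty
```

Run:
```python
from h import *
s=r.sense();f=eyes.grab_frame("wrist");im=f["img"];i=im.astype(int)
X=np.array([.978,-.2065]);Y=np.array([.2065,.978]);O=np.array([615.3,-140.3])
def loc(u,v,z): p=onz(f,u,v,z,s)[:2]-O; return np.round([p@X,p@Y],1)
u,v=np.int32(proj(f,[616,-141,164],s));print("grip px",u,v)
m=(i.max(2)<100).astype(np.uint8)
n,l,st,ce=cv2.connectedComponentsWithStats(m)
for k in range(1,n):
    x0,y0,w,h,a=st[k]
    if a>100 and abs(ce[k]-[u,v]).max()<60: print("grip",st[k],loc(x0,y0+h/2,164),loc(x0+w,y0+h/2,164),loc(x0+w/2,y0,164),loc(x0+w/2,y0+h,164))
# bar edges at columns across, for rows along bar: print saturations
sat=i[...,2]-i[...,0]
for b in (-75,-50,50,75):
    row=[]
    for a in range(-40,41,2):
        p=np.r_[O+a*X+b*Y,142];q=np.int32(proj(f,p,s)+.5);row.append(int(sat[q[1],q[0]]) if 0<=q[1]<400 else -1)
    print(b,row)
for n,z,c in(("dish",21,[480,-156]),("bottlecap",100,[497,-70])):
    u,v=np.int32(proj(f,[*c,z],s));m=np.zeros(sat.shape,np.uint8);cv2.circle(m,(int(u),int(v)),38,1,-1)
    m&=((sat<45)if n!="dish" else (sat<60)).astype(np.uint8);cs,_=cv2.findContours(m,0,1);k=max(cs,key=cv2.contourArea);(cx,cy),rr=cv2.minEnclosingCircle(k);print(n,cx,cy,rr,loc(cx,cy,z)+[131,0])
```

```text
grip px 317 161
grip [310 132  16  62 914] [-5.9 -2. ] [ 8.9 -1.9] [ 1.5 26.9] [  1.5 -31.8]
-75 [15, 14, 15, 14, 14, 14, 14, 17, 51, 76, 75, 75, 76, 76, 32, 6, 7, 5, 6, 6, 5, 6, 5, 6, 6, 8, 6, 15, 60, 74, 76, 62, 10, 1, 3, 1, 2, 2, 1, -2, 0]
-50 [87, 84, 84, 86, 84, 83, 82, 80, 82, 78, 79, 79, 79, 75, 22, 4, 5, 5, 5, 5, 4, 4, 6, 6, 6, 6, 5, 14, 48, 70, 78, 77, 76, 77, 80, 74, 84, 85, 84, 82, 83]
50 [85, 83, 84, 86, 84, 84, 85, 83, 86, 83, 80, 83, 82, 76, 18, 1, 1, 0, 3, 2, 1, 1, 2, 1, 1, 3, 2, 29, 81, 83, 83, 82, 82, 84, 83, 82, 82, 84, 84, 82, 84]
75 [83, 84, 85, 82, 81, 82, 58, 54, 55, 57, 58, 59, 46, 25, 5, 1, -1, 0, 0, 0, -2, 0, 0, 0, 1, 0, -1, 9, 26, 30, 38, 36, 32, 32, 32, 36, 61, 82, 81, 82, 82]
dish 227.9011993408203 176.10479736328125 20.31313133239746 [  2.7 -43.9]
bottlecap 217.0 116.0 22.561126708984375 [16.9 43.9]
```

Run:
```python
from h import *
s=r.sense();f=eyes.grab_frame("wrist");i=f["img"].astype(int);sat=i[...,2]-i[...,0]
X=np.array([.978,-.2065]);Y=np.array([.2065,.978]);O=np.array([615.3,-140.3])
m=(sat<35).astype(np.uint8);u,v=np.int32(proj(f,[*O,103],s));c=np.zeros_like(m);cv2.circle(c,(int(u),int(v)),60,1,-1);m&=c
for b in range(-44,45,8):
    a=np.arange(-50,51);ok=[]
    for k in a:
        q=np.int32(proj(f,np.r_[O+k*X+b*Y,103],s)+.5);ok.append(sat[q[1],q[0]]<35)
    g=a[np.array(ok)];print(b,g.min(),g.max())
```

```text
-44 -13 17
-36 -13 17
-28 -17 20
-20 -25 28
-12 -29 31
-4 -30 32
4 -29 31
12 -26 28
20 -23 24
28 -17 19
36 -14 16
44 -14 16
```

```bash
python3 -c "
from rig import r
print(r.sign_off())"
```

```text
the job is handed in; nothing more can be done
None
```

I packed the carrier and handed the job in at about 46 s on the robot's clock: three steel cups nested in the ring, bottle and dish on the tray floor (there was no timer), and the bar in both notches; my last wrist-camera measurements agreed, but no verdict came back.

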